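# Right the toppled bottle and unclip the slide cassette

### The arm

A 6-joint arm with a two-finger parallel gripper is mounted at the origin on the work surface. World frame = base frame: x ahead of the robot, y to its left, z up, the work surface at z = 0. Lengths are in m, angles in degrees, forces in N, time in s.
With the tool pointing down it reaches from about 0.25 to 0.725 m from the base axis. Payload 9.7 kg.
Tool frame: the origin (TCP) lies at the very end of the fingers, on their centre line; the grasp point (between the pads) lies 19 mm behind it; z points along the fingers, y is the line along which they close (so a half turn about z gives the same grasp; the last joint's range is limited). The gripper opens to 85 mm and grips with 20 to 120 N. Pads are 22 mm wide; open, the fingers measure 114 mm over their backs; the gripper's body (76 mm by 85 mm) begins 54 mm behind the grasp point. The pads swing forward as they close: fully open they stand 13 mm farther back than shut.
Start: joints at [-69.729, 4.979, 10.078, 95.1, 0, 90], TCP at [0.191, -0.516, 0.231] pointing down, gripper open.
Joint ranges: [-179.16, 179.16], [-48.56, 103.87], [-65.8, 70.77], [-126.05, 130.52], [-82.76, 87.17], [-180, 180]. Speed limits (degrees/s): [127.2, 127.2, 147.25, 180, 180, 180].

### API

Orientations are given as [roll, pitch, yaw] about the fixed x, y, z axes, in that order (R = Rz(yaw) Ry(pitch) Rx(roll)).
In Python, from workcell import bot gives the robot as it stands.
- The arm moves only by the tool step_arm, never from a script. Its argument "targets" is a list of rows, each a list of 3 entries, a list of its own where there are three numbers: the opening, from 0 (shut) to 1 (fully open), then the shift along the world's x, y, z in mm, then the turn, a rotation vector about the world's x, y, z in rad. In form: [[grip, [tx, ty, tz], [wx, wy, wz]], ...]. A call has 1 to 8 rows; each row is the pose to reach, as a shift and turn from the pose commanded when the call began; what a row does not reach only later rows make up. A row lasts 1/10 s, in which the tool goes at most 50 mm and 8.59 degrees, less where a joint would pass 70% of its speed; a pose out of reach is approached as far as the arm can. A call with a gripper value outside its range is refused whole. The fingers move at their own pace and stop on an object; "force" is the grip in N (left out, the last holds). Time passes only in rows, so rows that repeat a pose let the fingers close. It gives the time, the measured TCP pose, the force, the opening and the grip force at its end, in the units of the state.
- bot.get_obs(): the state, without advancing time (a new reading comes with each control period).
- bot.camera(name): name is "scene" or "top" or "wrist"; returns (picture, depth): 420x560x3 uint8, red, green, blue; 420x560 float32, m along the optical axis (not along the pixel's ray), 0 where there is no reading.
- bot.camera_params(name): a dict with "K" (3x3 intrinsics, pixels), "R" (3x3) and "t" (3): a world point X has camera coordinates R X + t. Camera axes: x right, y down, z forward; pixel columns grow to the right and rows downward; lengths in m; the calibration is good to about 2 mm. The wrist camera is an equidistant fisheye: a pixel r from the principal point sees the ray r / f radians off the axis. A picture is of the moment at which its call begins: read the wrist's pose just before it. camera_params takes no time and is no camera call; for the wrist camera it gives the pose at the moment of the call.
- bot.job_done(): hands the job in; it is judged then, once.
The state is a dict: "time": time; "q": joint angles; "qd": joint speeds; "joint_efforts": joint torques, N m; "ee_pos": TCP position; "tcp_rot": TCP orientation; "wrist_force": force on the tool from outside, world axes, zero at the start; "torque": the same for the moment, N m; "opening": finger opening in m; "grasp_force": force on a finger pad.
Only numpy, scipy, OpenCV 4.12 (cv2) and the standard library are available. Lean on these libraries where they do the work, as an engineer would, in place of code of your own. Each camera call takes 0.05 s, during which the arm holds its last target. There are 200 camera calls.

### The job

A reagent bottle in the slide loader has toppled out of its bay and leans over the slide cassette docked in front of it. First stand that bottle upright again in its own bay behind the cassette and let go of it, leaving the two neighbouring bottles standing in their bays. Then pinch the cassette's two side catches together, lift the cassette straight up, level, a good 10 cm clear of its dock, and finish while still holding it there by the pinched catches: do not put it down.

Things in the scene. Friction and masses are not known exactly. Their poses are not given: they have to be found in the camera images.
- lane_a: loader lane with the cassette and the toppled bottle, fixed, plate 82 mm wide. Origin: on its floor (16 mm above the table), centre of the cassette dock; +x along the lane from dock to bottle bay (roughly away from the robot), z up. Dock: two black bars along x at y = +-28 to 36 mm, 12 to 20 mm above the floor, the catches hook under them; end stops 12 mm tall beyond the cassette's ends.
- lane_b: one of the three lanes of the slide loader, fixed on a dark base plate, same shape as lane_a; which of the three places (85 mm apart across the loader) each lane takes is drawn anew. Its dock is empty. Origin and axes as for lane_a.
- lane_c: one of the three lanes of the slide loader, fixed on a dark base plate, same shape as lane_a; which of the three places (85 mm apart across the loader) each lane takes is drawn anew. Its dock is empty. Origin and axes as for lane_a.
- lane_a_bay (a point): floor point at the middle of lane_a's bottle bay, 87.5 mm behind the dock centre: where the toppled bottle's underside belongs (within 15 mm). Bay: two upright fins 40 mm tall, 46 mm apart inside, 46 mm deep along x; rear fence 10 mm tall 23 mm behind this point; open front. Axes as lane_a.
- lane_b_bay (a point): point on the floor at the middle of lane_b's bottle bay
- lane_c_bay (a point): point on the floor at the middle of lane_c's bottle bay
- bottle: toppled bottle, amber, black cap; straight round body 40 mm in diameter up to 92 mm, cap 30 mm in diameter, top at 125 mm; 100 to 210 g. Origin: centre of underside; z runs to the cap. Starts leaning about 50 degrees from upright towards -x of lane_a, underside edge on the bay floor at the rear fence, body on the far top edge of the cassette, cap over the cassette.
- bottle_b: same make of bottle as bottle, 40 mm diameter, 125 mm tall, standing upright in the bay of lane b; origin at the centre of its underside. Must stay standing there.
- bottle_c: same make of bottle as bottle, 40 mm diameter, 125 mm tall, standing upright in the bay of lane c; origin at the centre of its underside. Must stay standing there.
- cassette: white slide cassette 84 mm long (x, along the lane), 30 mm wide, 50 mm tall, end frames 53 mm wide, 42 mm tall; 170 to 320 g. Origin: centre of underside, on the dock floor at the start; axes as lane_a. A grey spring catch stands at the middle of each long side; its hook, 4 to 10 mm above the underside, sits under the dock's bar and locks the cassette until both catches are pressed in.
- catch_l (a joint): inward travel of the catch on the cassette's +y side: 0 = out (locked), 0.007 m = fully pressed; the hook is clear of the bar from 4 mm on (cassette central). Spring-loaded: about 2 N at first, 6 N fully pressed. Finish with more than 4.5 mm.
- catch_r (a joint): the same for the catch on the cassette's -y side
- catch_l_pad (a point): middle of the outer face of the +y catch's ribbed thumb pad, 30 mm from the cassette's middle plane, 37 mm above its underside. Pad: 26 mm long (along x), 26 to 48 mm above the underside. The two faces are 60 mm apart released, 46 mm fully pressed; gripping them across y presses both catches and carries the cassette.
- catch_r_pad (a point): the same for the -y catch

How it is judged:
By the outcome, as a careful person would: the job done as asked, in the order asked, and still so for the second after the job is handed in, while the arm keeps its last pose, push and grip.
It also fails if it takes over 45 s, if anything falls off the work surface, if the arm or the gripper's body presses on something with over 40 N, if the wrist force passes 120 N, or if a joint passes its speed limit or range.

## Working session

There is one attempt and no reset: what is moved stays moved. The work goes in short steps, Python scripts to look and compute and a tool call to move; the robot and the scene stay as the last step left them, time stands still between calls to the robot, and variables do not carry over. Pictures are saved under pics/ and viewed, at most 10 in all, crops included, and the job is handed in when it is done.

Besides the shell and the picture viewer there is one more tool, called as name(argument=value, ...), one argument or row to a line, values as JSON. step_arm: Moves the arm, as the interface text tells. Its arguments: {"type":"object","properties":{"targets":{"type":"array","items":{"type":"array"}},"force":{"type":"number"}},"required":["targets"]}

```bash
mkdir -p pics
cat > h.py <<'E'
import numpy as np, cv2
from workcell import bot
def cloud(name):
    p=bot.camera_params(name); im,d=bot.camera(name)
    K,R,t=p["K"],p["R"],p["t"]
    v,u=np.indices(d.shape)
    X=np.stack([(u-K[0,2])/K[0,0]*d,(v-K[1,2])/K[1,1]*d,d],-1)
    W=(X-t)@R   # R^T (X-t)
    W[d==0]=np.nan
    return im,d,W
E
python3 - <<'E'
from h import *
o=bot.get_obs(); print(o["time"],o["ee_pos"],o["tcp_rot"],o["opening"])
ims=[]
for n in("scene","top"):
    im,d,W=cloud(n); np.savez(f"{n}.npz",im=im,W=W); cv2.imwrite(f"pics/{n}.png",im[...,::-1])
    p=bot.camera_params(n); print(n,p["K"][0,0],-p["R"].T@p["t"],p["R"][2])
E
```

```text
0.0 [ 0.19048617 -0.5157145   0.23057767] [-1.79923329e+02  1.30999893e-04  2.02691617e+01] 0.08556048723187919
scene 459.9478352074508 [0.87572156 0.17581959 0.64531169] [-0.46367155 -0.19070151 -0.86524079]
top 414.0339894284019 [0.51129469 0.04084906 0.7142232 ] [ 0.05645034 -0.02823559 -0.99800607]
```

View pics/scene.png

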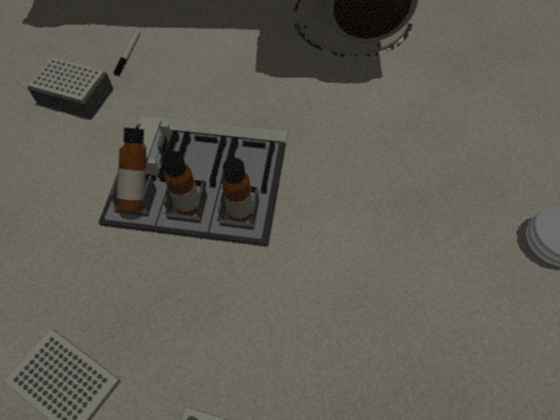

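View pics/top.png

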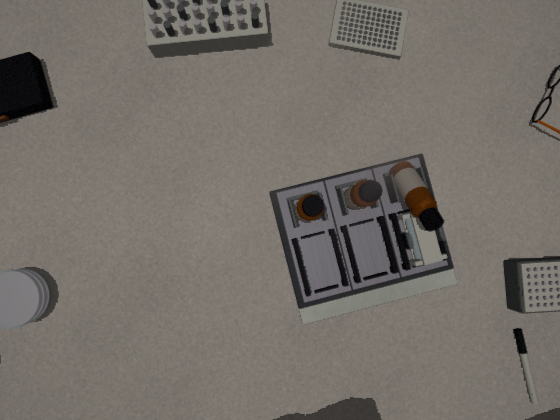

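The top view shows lane_a at the right (world −y): the toppled bottle's cap is at (431,218) and the cassette at (425,238). The standing bottles are at (311,207) and (366,193). Next I'll make a metric measurement.

Run:
```python
from h import *
T=np.load("top.npz"); S=np.load("scene.npz")
W,im=T["W"],T["im"]
m=(W[...,2]>.009)&(W[...,2]<.15)
m[:, :255]=0; m[:,470:]=0; m[:140]=0; m[330:]=0
m=cv2.morphologyEx(m.astype(np.uint8),cv2.MORPH_OPEN,np.ones((3,3)))
z=W[...,2][m>0]; print(np.histogram(z,np.arange(.008,.15,.006)))
fl=(abs(W[...,2]-.016)<.004)&(m>0)
r=cv2.minAreaRect((W[fl][:,:2]*1000).astype(np.float32)); print("floor rect",r)
hsv=cv2.cvtColor(im,cv2.COLOR_RGB2HSV)
dark=(im.max(-1)<45)
bar=dark&(abs(W[...,2]-.036)<.005)&(m>0)
n,l,st,c=cv2.connectedComponentsWithStats(bar.astype(np.uint8))
for i in range(1,n):
    if st[i,4]>40:
        P=(W[l==i][:,:2]*1000).astype(np.float32); print("bar",st[i],cv2.minAreaRect(P),W[l==i][:,2].mean())
for name,D in(("top",T),("scene",S)):
    W,im=D["W"],D["im"]
    cap=(im.max(-1)<60)&(W[...,2]>.08)&(W[...,2]<.16)&(W[...,0]>.3)&(abs(W[...,1])<.3)
    n,l,st,c=cv2.connectedComponentsWithStats(cap.astype(np.uint8))
    for i in range(1,n):
        if st[i,4]>40:
            P=W[l==i]; top=P[P[:,2]>np.percentile(P[:,2],90)-.004]; print(name,"cap",st[i],top.mean(0),P[:,2].max())
    h=(W[...,2]>.05)&(W[...,2]<.075)&(W[...,0]>.3)&(im.min(-1)>70)&(abs(W[...,1])<.3)
    n,l,st,c=cv2.connectedComponentsWithStats(h.astype(np.uint8))
    for i in range(1,n):
        if st[i,4]>40:
            P=W[l==i]; print(name,"white",st[i],P.mean(0),P[:,2].max(),cv2.minAreaRect((P[:,:2]*1000).astype(np.float32)))
im=T["im"][140:330,255:475]; a=cv2.resize(im,None,fx=3.6,fy=3.15,interpolation=cv2.INTER_CUBIC)
cv2.imwrite("pics/topc.png",cv2.convertScaleAbs(a,alpha=1.8)[...,::-1])
```

```text
(array([2478, 8691,  294,  668, 1654,  312,  279,  431,  487, 1026,  199,
        184,  163,  175,  182,  237,  341,  400,  116,   30,   32,   95,
        624]), array([0.008, 0.014, 0.02 , 0.026, 0.032, 0.038, 0.044, 0.05 , 0.056,
       0.062, 0.068, 0.074, 0.08 , 0.086, 0.092, 0.098, 0.104, 0.11 ,
       0.116, 0.122, 0.128, 0.134, 0.14 , 0.146]))
floor rect ((514.068115234375, -116.7127685546875), (203.64266967773438, 273.3367614746094), 13.24526309967041)
bar [391 213  19  57 319] ((494.5058898925781, -175.76123046875), (95.060546875, 8.694196701049805), 13.599031448364258) 0.03594068063893709
bar [379 216  20  57 332] ((489.95709228515625, -155.4456329345703), (94.76258087158203, 8.980087280273438), 13.544343948364258) 0.03593400733892215
bar [342 226  19  57 280] ((474.9823303222656, -92.74918365478516), (94.89617919921875, 7.623397350311279), 13.10624885559082) 0.03620109766734766
bar [330 229  18  57 276] ((470.3160095214844, -72.42081451416016), (94.77593231201172, 7.719076156616211), 13.377872467041016) 0.03623786385152427
bar [292 238  19  58 290] ((455.5787353515625, -10
[... 1414 characters left out ...]
.14132531] 0.1439923517044195
scene cap [221 158  29  45 944] [ 0.55114582 -0.01929053  0.14124002] 0.14401010317883264
scene white [137 118  32  46 538] [ 0.48922235 -0.20328918  0.06426804] 0.06969300583911374 ((502.09747314453125, -206.00912475585938), (84.75799560546875, 52.9738883972168), 13.524328231811523)
scene white [118 176  24  24 346] [ 0.59783883 -0.17763362  0.06626454] 0.07488903312289304 ((595.748291015625, -178.23814392089844), (29.368854522705078, 35.62689971923828), 29.282115936279297)
scene white [180 407  34  13 149] [0.84525839 0.05365678 0.05084677] 0.05259042081624322 ((842.9714965820312, 55.20367431640625), (13.420339584350586, 39.572635650634766), 21.21445655822754)
```

View pics/topc.png

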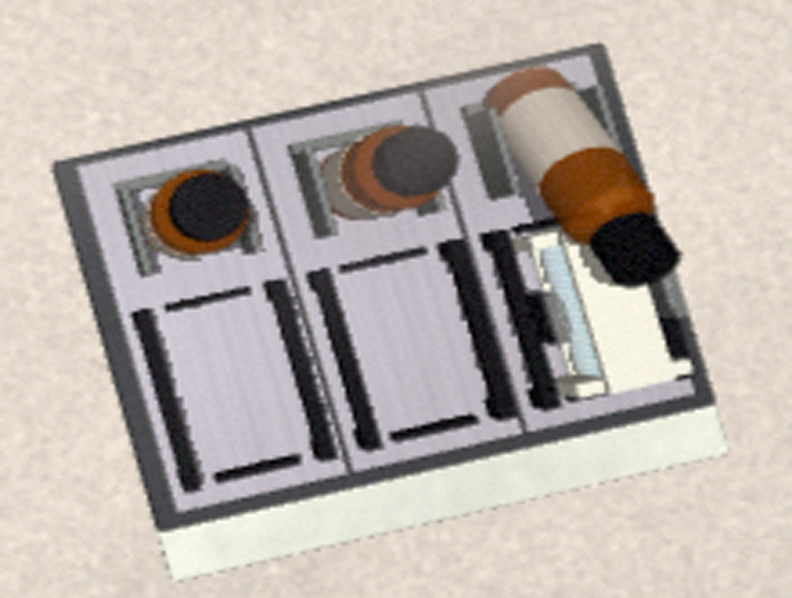

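The crop shows lane_a at right: cap at (633,250), body leaning from (525,90), cassette top at (620,330), +y catch at (548,315). The dock centre is (502,−207) mm with yaw 13.35°. This agrees across the bars, the lane spacing and the cassette rectangle. Next I'll fit the bottle axis and compute the approach.

```bash
cat >> h.py <<'E'
from scipy.spatial.transform import Rotation as Ro
from scipy.optimize import least_squares
yaw=13.35; L=Ro.from_euler("z",yaw,degrees=True).as_matrix(); O=np.array([502.,-206.8,16.])
def lane(P): return (np.asarray(P)*1000-O)@L
def world(p): return L@np.asarray(p,float)+O     # mm
def toolR(tilt): # tilt: forward lean of pointing direction (deg), 0 = straight down
    return Ro.from_matrix(L)*Ro.from_euler("y",-tilt,degrees=True)*Ro.from_euler("x",180,degrees=True)
def delta(lp,tilt,ob=None):
    o=ob or bot.get_obs(); Rc=Ro.from_euler("xyz",o["tcp_rot"],degrees=True)
    return np.round(world(lp)-o["ee_pos"]*1000,1),np.round((toolR(tilt)*Rc.inv()).as_rotvec(),4)
E
python3 - <<'E'
from h import *
Q=[]
for n in("top","scene"):
    D=np.load(n+".npz"); P=lane(D["W"].reshape(-1,3)); im=D["im"].reshape(-1,3).astype(int)
    k=(abs(P[:,1])<30)&(P[:,0]>20)&(P[:,0]<140)&(P[:,2]>35)&(P[:,2]<120)&(im.max(1)>40)
    s=(115-P[:,0])*.766+(P[:,2]-15.3)*.643
    k&=(s>8)&(s<86)&((P[:,2]>60)|(P[:,0]>50)); 
    k&=abs((P[:,0]-115)*.643+(P[:,2]-15.3)*.766)<30
    Q.append(P[k]); print(n,k.sum())
def fit(P):
    def f(v):
        c=np.array([80,v[0],v[1]]); a=np.array([-1,v[2],v[3]]); a/=np.linalg.norm(a)
        return np.linalg.norm(np.cross(P-c,a),axis=1)-20
    r=least_squares(f,[0,45,0,.84],loss="soft_l1"); return r.x,np.median(abs(r.fun))
for P in Q+[np.vstack(Q)]: x,e=fit(P); print(np.round(x,3),e,"lean",np.degrees(np.arctan2(1,x[3])))
print("pre", *delta([115-.766*160,0,15.3+.643*160],50))
E
```

```text
top 1091
scene 1412
[ 1.5100e-01  4.3855e+01 -7.0000e-03  8.1600e-01] 0.5955030587883954 lean 50.7961532590052
[ 5.3600e-01  4.4562e+01 -3.0000e-03  8.1400e-01] 0.6869256620288162 lean 50.85874952930445
[ 3.5100e-01  4.4252e+01 -5.0000e-03  8.1400e-01] 0.6978276754577379 lean 50.86381939510696
pre [304.2 307.2 -96.5] [ 0.2515 -0.8362 -0.1136]
```

step_arm(
  targets=[
    [0.75,[30,30,10],[0.03,-0.1,-0.014]],
    [0.75,[60,60,10],[0.066,-0.22,-0.03]],
    [0.75,[95,95,10],[0.105,-0.35,-0.047]],
    [0.75,[130,130,10],[0.144,-0.48,-0.065]],
    [0.75,[160,162,10],[0.183,-0.61,-0.083]],
    [0.75,[190,192,10],[0.222,-0.74,-0.1]],
    [0.75,[220,222,0],[0.2515,-0.836,-0.1136]],
    [0.75,[240,240,-10],[0.2515,-0.836,-0.1136]],
  ],
  force=40,
)

```text
time: 0.9
ee_pos: [0.4302, -0.2736, 0.2184]
tcp_rot: [-179.7, -50.1, 13.0]
wrist_force: [-0.7, 0.2, -1.5]
opening: 0.0639
grasp_force: 0.0
```

Run:
```python
from h import *
o=bot.get_obs(); print(o["time"],lane(o["ee_pos"]),o["tcp_rot"],o["opening"],np.round(o["q"],1))
for s in(160,110,65): print(s,*delta([80-.777*(s-45.6),.3,44.3+.631*(s-45.6)],51,o))
```

```text
0.9 [-85.25935937 -48.46682386 202.42509909] [-179.67662339  -50.11517569   12.98363379] 0.06388712411959996 [-56.2 -26.2 -30.4  63.   46.  120.4]
160 [ 63.   65.1 -85.9] [ 0.     -0.0159  0.002 ]
110 [ 100.8   74.1 -117.5] [ 0.     -0.0159  0.002 ]
65 [ 134.9   82.1 -145.9] [ 0.     -0.0159  0.002 ]
```

step_arm(
  targets=[
    [0.75,[30,32,-45],[0,-0.016,0.002]],
    [0.75,[63,65,-86],[0,-0.016,0.002]],
    [0.75,[76,68,-97],[0,-0.016,0.002]],
    [0.75,[101,74,-117],[0,-0.016,0.002]],
    [0.75,[119,78,-132],[0,-0.016,0.002]],
    [0.75,[138,83,-148],[0,-0.016,0.002]],
    [0.75,[138,83,-148],[0,-0.016,0.002]],
  ],
)

```text
time: 1.6
ee_pos: [0.5685, -0.1911, 0.0699]
tcp_rot: [179.9, -50.7, 13.6]
wrist_force: [-1.1, -0.2, 0.5]
opening: 0.064
grasp_force: 0.0
```

Run:
```python
from h import *
o=bot.get_obs(); print(o["time"],lane(o["ee_pos"]),o["tcp_rot"],o["opening"],np.round(o["q"],1))
s=61;print(s,*delta([80-.777*(s-45.6),.3,44.3+.631*(s-45.6)],51,o))
im,d,W=cloud("top"); cv2.imwrite("pics/t2.png",cv2.resize(im[130:330,250:510],None,fx=3,fy=3)[...,::-1])
```

```text
1.6 [68.28545937 -0.07342802 53.93352311] [179.90048327 -50.70621016  13.58835086] 0.06401942568361385 [-34.4 -20.3 -45.9  25.   35.  144.9]
61 [-0.3  0.3  0.1] [ 0.0023 -0.0047 -0.0028]
```

View pics/t2.png

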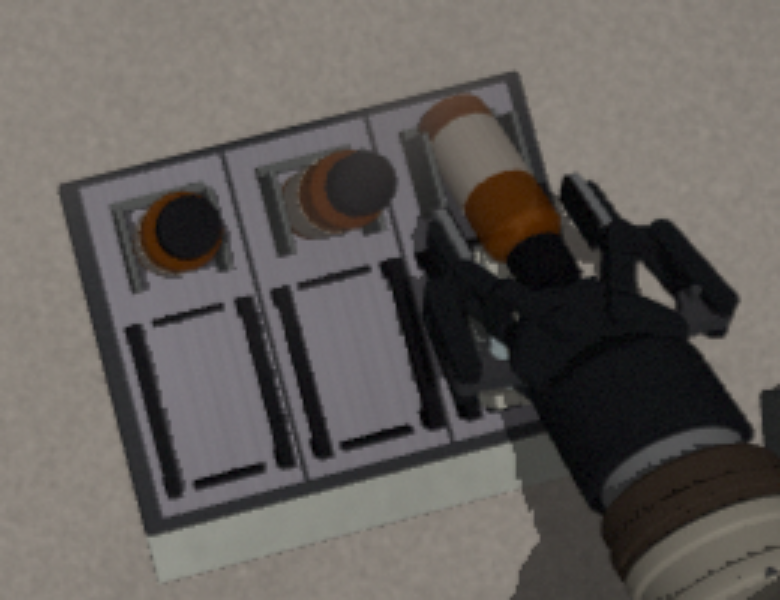

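The fingers straddle the body, tips at (440,220) and (590,195), with the cap just ahead of the palm at (540,260). I'll close them now.

step_arm(
  targets=[
    [0.3,[0,0,0],[0,0,0]],
    [0.3,[0,0,0],[0,0,0]],
    [0.3,[0,0,0],[0,0,0]],
    [0.3,[0,0,0],[0,0,0]],
    [0.3,[0,0,0],[0,0,0]],
    [0.3,[0,0,0],[0,0,0]],
  ],
  force=40,
)

```text
time: 2.25
ee_pos: [0.5686, -0.1934, 0.0742]
tcp_rot: [179.5, -50.9, 13.7]
wrist_force: [-7.8, -0.1, 6.2]
opening: 0.0388
grasp_force: 40.3
```

step_arm(
  targets=[
    [0.3,[0,0,15],[0,0,0]],
    [0.3,[0,0,30],[0,0,0]],
    [0.3,[0,0,45],[0,0,0]],
    [0.3,[0,0,45],[0,0,0]],
  ],
)

```text
time: 2.65
ee_pos: [0.5692, -0.1937, 0.1208]
tcp_rot: [179.4, -51.0, 13.9]
wrist_force: [-0.7, -0.6, -1.2]
opening: 0.0392
grasp_force: 40.5
```

Run:
```python
from h import *
o=bot.get_obs(); print(o["time"],lane(o["ee_pos"]),o["tcp_rot"],o["opening"],o["wrist_force"])
for z in (85,70): print(*delta([87.5,0,z],0,o))
```

```text
2.65 [ 68.46735412  -2.73524687 104.76266346] [179.36236551 -51.00800965  13.88454814] 0.03916417520935984 [-0.72320988 -0.63698984 -1.19582357]
[ 17.9   7.1 -19.8] [-0.1995  0.8677 -0.0038]
[ 17.9   7.1 -34.8] [-0.1995  0.8677 -0.0038]
```

step_arm(
  targets=[
    [0.3,[2,1,0],[-0.025,0.108,0]],
    [0.3,[4,2,0],[-0.05,0.217,-0.001]],
    [0.3,[7,3,0],[-0.075,0.325,-0.001]],
    [0.3,[9,4,0],[-0.1,0.434,-0.002]],
    [0.3,[11,5,0],[-0.125,0.542,-0.002]],
    [0.3,[14,6,0],[-0.15,0.651,-0.003]],
    [0.3,[16,6.5,0],[-0.175,0.759,-0.003]],
    [0.3,[18,7,0],[-0.2,0.868,-0.004]],
  ],
)

```text
time: 3.45
ee_pos: [0.5868, -0.1861, 0.1178]
tcp_rot: [-179.9, 0.4, 13.3]
wrist_force: [0.9, -0.1, -2.2]
opening: 0.039
grasp_force: 40.4
```

step_arm(
  targets=[
    [0.3,[0,0,0],[0,0,0]],
    [0.3,[0,0,0],[0,0,0]],
  ],
)

```text
time: 3.65
ee_pos: [0.5869, -0.1859, 0.1161]
tcp_rot: [-179.9, 0.2, 13.3]
wrist_force: [1.1, -1.6, -3.1]
opening: 0.0391
grasp_force: 40.7
```

Run:
```python
from h import *
o=bot.get_obs(); print(o["time"],lane(o["ee_pos"]),o["tcp_rot"],o["opening"],o["wrist_force"])
for n in("top","scene"):
    im,d,W=cloud(n); P=lane(W); cv2.imwrite(f"pics/{n}3.png",im[...,::-1]); np.savez(n+"3.npz",im=im,W=W)
    i=im.astype(int)
    k=(abs(P[...,1])<28)&(P[...,0]>55)&(P[...,0]<125)&(P[...,2]>30)&(P[...,2]<120)&(i.max(-1)>50)&(i[...,0]>i[...,2]+8)
    Q=P[k]; print(n,len(Q),np.percentile(Q,[2,50,98],axis=0).round(1).tolist())
    if len(Q)>100:
        f=lambda v:np.linalg.norm(np.cross(Q-np.array([v[0],v[1],70]),np.array([v[2],v[3],1])/np.sqrt(1+v[2]**2+v[3]**2)),axis=1)-20
        r=least_squares(f,[87,0,0,0],loss="soft_l1"); print(r.x.round(3),np.median(abs(r.fun)))
```

```text
3.65 [ 87.40935011   0.73367091 100.06082479] [-179.85279615    0.20754233   13.26948249] 0.039100481482584395 [ 1.1108594  -1.58371306 -3.10736994]
top 115 [[64.3, 4.9, 40.0], [73.3, 18.6, 62.6], [95.4, 22.5, 104.9]]
[ 8.3754e+01  2.0930e+00  1.8000e-02 -9.0000e-03] 0.22746363150805848
scene 233 [[79.3, -10.5, 49.2], [100.0, 13.8, 76.6], [104.5, 22.9, 100.6]]
[ 8.3977e+01  2.6120e+00  1.1000e-02 -2.1000e-02] 0.36360611736934345
```

Run:
```python
import cv2
a=cv2.imread("pics/scene3.png")[100:270,60:310]; cv2.imwrite("pics/s3c.png",cv2.resize(a,None,fx=3,fy=3))
```

```text
(no output)
```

View pics/s3c.png

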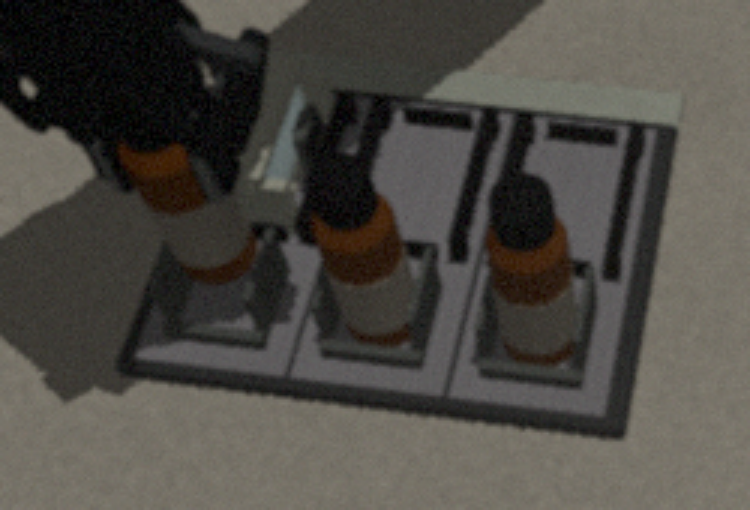

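The picture shows the bottle hanging upright over its bay at (210,215), with the neighbours standing at (360,270) and (530,290). I'll trim x and y, then lower.

step_arm(
  targets=[
    [0.3,[4,-1,0],[0,0,0]],
    [0.3,[4,-1,-12],[0,0,0]],
    [0.3,[4,-1,-24],[0,0,0]],
    [0.3,[4,-1,-30],[0,0,0]],
    [0.3,[4,-1,-30],[0,0,0]],
  ],
)

```text
time: 4.25
ee_pos: [0.5896, -0.1866, 0.0866]
tcp_rot: [-179.8, 0.3, 13.2]
wrist_force: [0.2, 0.3, -2.4]
opening: 0.0389
grasp_force: 41.0
```

step_arm(
  targets=[
    [0.3,[0,0,-3],[0,0,0]],
    [0.3,[0,0,-5],[0,0,0]],
    [0.3,[0,0,-5],[0,0,0]],
  ],
)

```text
time: 4.55
ee_pos: [0.5906, -0.1869, 0.0831]
tcp_rot: [-179.9, 0.2, 13.2]
wrist_force: [0.8, 0.3, -0.9]
opening: 0.0386
grasp_force: 41.0
```

Run:
```python
from h import *
o=bot.get_obs(); print(o["time"],lane(o["ee_pos"]),o["tcp_rot"],o["opening"],o["wrist_force"])
im,d,W=cloud("scene"); P=lane(W); i=im.astype(int)
# lowest visible bottle points, lane a and b for comparison
for nm,y0 in(("a",0),("mid",85),("far",170)):
    k=(abs(P[...,1]-y0)<21)&(P[...,0]>90)&(P[...,0]<112)&(P[...,2]<110)&(i[...,0]>i[...,2]+25)
    Q=P[k]; print(nm,k.sum(),np.percentile(Q,[1,3,50],axis=0).round(1).tolist())
cv2.imwrite("pics/s4c.png",cv2.resize(im[100:270,60:310],None,fx=3,fy=3)[...,::-1])
```

```text
4.55 [90.76789601 -1.10773465 67.14554061] [-1.79913086e+02  1.55817256e-01  1.32467156e+01] 0.03855053716862061 [ 0.75293829  0.28612134 -0.88879399]
a 353 [[94.9, -16.7, 10.1], [96.2, -12.9, 13.8], [103.8, 6.0, 94.2]]
mid 391 [[90.5, 69.6, 8.0], [91.6, 72.1, 14.5], [102.8, 93.7, 92.1]]
far 373 [[90.7, 154.7, 9.4], [91.5, 156.6, 14.1], [103.6, 177.3, 92.6]]
```

View pics/s4c.png

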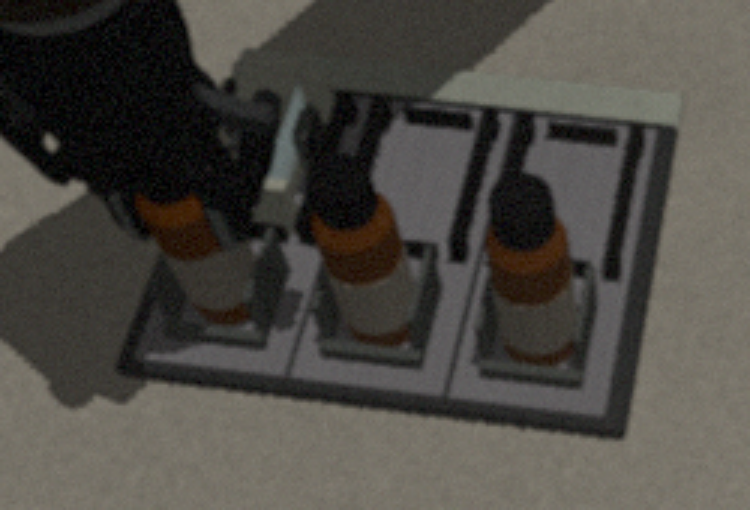

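The bottle stands between its fins, its foot at (225,315) just behind the fence line, a millimetre or two above the floor.

step_arm(
  targets=[
    [0.3,[0,0,-1.5],[0,0,0]],
    [0.3,[0,0,-3],[0,0,0]],
    [0.3,[0,0,-3],[0,0,0]],
  ],
)

```text
time: 4.9
ee_pos: [0.5905, -0.1869, 0.0801]
tcp_rot: [-179.9, 0.2, 13.2]
wrist_force: [0.1, -0.5, -1.7]
opening: 0.0388
grasp_force: 41.0
```

step_arm(
  targets=[
    [0.3,[0,0,-1],[0,0,0]],
    [0.3,[0,0,-2],[0,0,0]],
    [0.3,[0,0,-2],[0,0,0]],
  ],
)

```text
time: 5.2
ee_pos: [0.5909, -0.1869, 0.0797]
tcp_rot: [-179.9, 0.1, 13.2]
wrist_force: [-2.5, 0.7, 6.8]
opening: 0.0388
grasp_force: 42.0
```

Floor contact. I'll release gently and check before retreating.

step_arm(
  targets=[
    [0.3,[0,0,1],[0,0,0]],
    [0.48,[0,0,1],[0,0,0]],
    [0.52,[0,0,1],[0,0,0]],
    [0.6,[0,0,1],[0,0,0]],
    [0.7,[0,0,1],[0,0,0]],
    [0.7,[0,0,1],[0,0,0]],
    [0.7,[0,0,1],[0,0,0]],
  ],
)

```text
time: 5.9
ee_pos: [0.5905, -0.187, 0.0793]
tcp_rot: [-179.9, 0.2, 13.2]
wrist_force: [-0.3, -0.6, -0.8]
opening: 0.0598
grasp_force: 0.0
```

step_arm(
  targets=[
    [0.7,[0,0,10],[0,0,0]],
    [0.7,[0,0,30],[0,0,0]],
    [0.7,[0,0,60],[0,0,0]],
    [0.7,[0,0,95],[0,0,0]],
    [0.7,[-40,-10,120],[0,0,0]],
    [1,[-85,-20,120],[0,0,0]],
    [1,[-140,-33,120],[0,0,0]],
    [1,[-190,-45,120],[0,0,0]],
  ],
)

```text
time: 6.7
ee_pos: [0.4067, -0.2302, 0.2001]
tcp_rot: [-180.0, 0.1, 13.3]
wrist_force: [-0.4, -1.3, 0.9]
opening: 0.0852
grasp_force: 0.0
```

Run:
```python
from h import *
o=bot.get_obs(); print(o["time"],lane(o["ee_pos"]),o["tcp_rot"],o["opening"],o["wrist_force"],o["q"].round())
for n in("top","scene"):
    im,d,W=cloud(n); P=lane(W); i=im.astype(int)
    for nm,y0 in(("a",0),("mid",85),("far",170)):
        k=(abs(P[...,1]-y0)<24)&(P[...,0]>50)&(P[...,2]>118)&(P[...,2]<132)
        print(n,nm,k.sum(),np.median(P[k],0).round(1))
        k=(abs(P[...,1]-y0)<26)&(P[...,0]>55)&(P[...,0]<115)&(P[...,2]>45)&(P[...,2]<90)
        Q=P[k]
        f=lambda v:np.linalg.norm(np.cross(Q-np.array([v[0],v[1],60]),np.array([v[2],v[3],1])/np.sqrt(1+v[2]**2+v[3]**2)),axis=1)-20
        r=least_squares(f,[87,y0,0,0],loss="soft_l1"); print("   axis",r.x.round(3),np.median(abs(r.fun)),len(Q))
    # cassette: top face and end frames
    k=(abs(P[...,1])<35)&(abs(P[...,0])<50)&(P[...,2]>44)&(P[...,2]<56)&(i.min(-1)>50)
    Q=P[k]; print("cas",k.sum(), np.percentile(Q,[1,50,99],axis=0).round(1).tolist(), cv2.minAreaRect(Q[:,:2].astype(np.float32)))
    k=(abs(P[...,1])<34)&(abs(P[...,1])>19)&(abs(P[...,0])<18)&(P[...,2]>25)&(P[...,2]<52)
    Q=P[k]; print("pads",k.sum(), np.percentile(Q,[5,50,95],axis=0).round(1).tolist())
    cv2.imwrite(f"pics/{n}5.png",cv2.resize(im[130:330,250:510] if n=="top" else im[90:260,60:310],None,fx=3,fy=3)[...,::-1])
```

```text
6.7 [-98.12369407  -0.73468681 184.14401476] [-1.79969693e+02  1.02816478e-01  1.32817905e+01] 0.08522742808255829 [-0.39391691 -1.32345233  0.93186862] [-29.  -7.  -5.  92.  -0. 137.]
top a 372 [ 86.7   2.6 125.2]
   axis [ 8.700e+01  1.058e+00  3.000e-03 -2.000e-02] 0.21459543053732588 263
top mid 360 [ 88.1  85.9 125.3]
   axis [ 8.8368e+01  8.5065e+01  4.0000e-03 -1.8000e-02] 0.16298732544418293 164
top far 357 [ 88.4 170.4 125.5]
   axis [ 8.84700e+01  1.70001e+02  1.30000e-02 -1.60000e-02] 0.12155115716374709 64
cas 1207 [[-41.6, -29.3, 45.9], [-0.8, 0.5, 50.1], [40.7, 28.6, 52.9]] ((-0.6208038330078125, -0.3271522521972656), (60.54456329345703, 84.15487670898438), 89.7667007446289)
pads 292 [[-12.0, -29.3, 30.8], [-0.3, -22.5, 46.7], [11.7, 30.4, 49.6]]
scene a 353 [ 90.1   3.3 125.3]
   axis [ 8.765e+01  1.447e+00 -1.800e-02 -1.000e-02] 0.3704762298084283 527
scene mid 357 [ 92.2  87.  125.2]
   axis [ 8.9243e+01  8.5436e+01 -1.9000e-02 -5.0000e-03] 0.33112939664988694 490
scene far 355 [ 92.3 171.2 125.2]
   axis [ 8.96350e+01  1.70409e+02 -2.00000e-02 -7.00000e-03] 0.3064912100059267 461
cas 914 [[-40.9, -28.7, 46.0], [1.9, 1.4, 50.3], [42.1, 28.1, 52.6]] ((-0.3964805603027344, -0.5740966796875), (60.473087310791016, 86.02356719970703), 84.5624008178711)
pads 291 [[-11.0, -28.8, 29.4], [4.3, 24.4, 45.0], [13.6, 31.0, 49.4]]
```

View pics/top5.png

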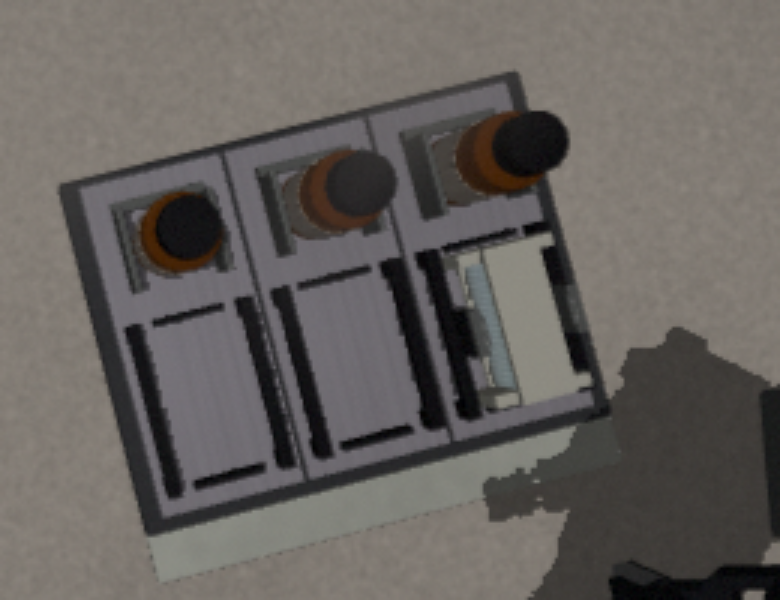

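All three bottles stand (caps at (190,228), (362,185), (532,145)). The amber bottle's axis is at lane (87,1), tilt about 1°. The cassette is clear at (515,330), centred within 1 mm of the dock. Next I go over the cassette.

Run:
```python
from h import *
o=bot.get_obs()
for z in(130,60,21): print(*delta([-.3,0,z],0,o))
```

```text
[ 97.5  23.9 -55. ] [ 0.0004 -0.0022  0.0047]
[  97.5   23.9 -125. ] [ 0.0004 -0.0022  0.0047]
[  97.5   23.9 -164. ] [ 0.0004 -0.0022  0.0047]
```

step_arm(
  targets=[
    [1,[40,10,-10],[0,0,0]],
    [1,[80,20,-35],[0,0,0.003]],
    [1,[97,24,-65],[0,-0.002,0.005]],
    [1,[97,24,-90],[0,-0.002,0.005]],
    [1,[97,24,-110],[0,-0.002,0.005]],
    [1,[97,24,-120],[0,-0.002,0.005]],
    [1,[97,24,-120],[0,-0.002,0.005]],
  ],
  force=50,
)

```text
time: 7.5
ee_pos: [0.5049, -0.2058, 0.0785]
tcp_rot: [-179.9, 0.1, 13.5]
wrist_force: [0.1, -0.5, -0.5]
opening: 0.0854
grasp_force: 0.0
```

Run:
```python
from h import *
o=bot.get_obs(); print(o["time"],lane(o["ee_pos"]),o["tcp_rot"],o["opening"],o["wrist_force"])
print(*delta([-.3,0,21],0,o))
for n in("top","scene"):
    im,d,W=cloud(n); P=lane(W)
    k=(abs(P[...,1])>32)&(abs(P[...,1])<64)&(abs(P[...,0])<30)&(P[...,2]>45)&(P[...,2]<100)
    Q=P[k]; print(n,len(Q),np.percentile(Q,[1,5,50,95],axis=0).round(1).tolist() if len(Q) else "")
```

```text
7.5 [ 3.0867144   0.30338502 62.54773109] [-1.79883317e+02  1.17220266e-01  1.35354230e+01] 0.08537965834411225 [ 0.11137699 -0.52807522 -0.46979079]
[ -3.2  -1.1 -41.5] [-0.0015 -0.0025 -0.0032]
top 12 [[11.6, 46.6, 80.0], [11.6, 46.7, 80.5], [13.4, 49.5, 87.9], [14.1, 50.2, 96.4]]
scene 237 [[-6.6, -54.9, 78.8], [-3.8, -52.5, 80.2], [10.9, -41.6, 90.8], [15.9, 56.9, 99.0]]
```

step_arm(
  targets=[
    [1,[-3,-1,-10],[-0.001,-0.002,-0.003]],
    [1,[-3,-1,-22],[-0.001,-0.002,-0.003]],
    [1,[-3,-1,-34],[-0.001,-0.002,-0.003]],
    [1,[-3,-1,-44],[-0.001,-0.002,-0.003]],
    [1,[-3,-1,-44],[-0.001,-0.002,-0.003]],
    [1,[-3,-1,-44],[-0.001,-0.002,-0.003]],
  ],
)

```text
time: 8.2
ee_pos: [0.5021, -0.207, 0.035]
tcp_rot: [180.0, -0.0, 13.4]
wrist_force: [-0.1, 0.6, 0.4]
opening: 0.0852
grasp_force: 0.0
```

Run:
```python
from h import *
o=bot.get_obs(); print(o["time"],lane(o["ee_pos"]),o["tcp_rot"],o["opening"],o["wrist_force"])
```

```text
8.2 [ 0.05467351 -0.22497957 19.00544082] [ 1.79998512e+02 -2.77989468e-02  1.33572459e+01] 0.08521039628088051 [-0.14582204  0.55435314  0.38116103]
```

Aligned. Closing.

step_arm(
  targets=[
    [0.75,[0,0,0],[0,0,0]],
    [0.65,[0,0,0],[0,0,0]],
    [0.55,[0,0,0],[0,0,0]],
    [0.4,[0,0,0],[0,0,0]],
    [0.4,[0,0,0],[0,0,0]],
    [0.4,[0,0,0],[0,0,0]],
    [0.4,[0,0,0],[0,0,0]],
    [0.4,[0,0,0],[0,0,0]],
  ],
  force=50,
)

```text
time: 9.0
ee_pos: [0.5031, -0.2074, 0.0377]
tcp_rot: [179.9, -0.2, 13.4]
wrist_force: [-4.5, 2.0, 15.1]
opening: 0.0423
grasp_force: 51.3
```

step_arm(
  targets=[
    [0.4,[0,0,4],[0,0,0]],
    [0.4,[0,0,8],[0,0,0]],
    [0.4,[0,0,14],[0,0,0]],
    [0.4,[0,0,20],[0,0,0]],
    [0.4,[0,0,20],[0,0,0]],
  ],
)

```text
time: 9.5
ee_pos: [0.5027, -0.2073, 0.0562]
tcp_rot: [179.9, -0.1, 13.4]
wrist_force: [0.5, 0.1, -1.4]
opening: 0.0418
grasp_force: 51.7
```

Run:
```python
from h import *
o=bot.get_obs(); print(o["time"],lane(o["ee_pos"]),o["tcp_rot"],o["opening"],o["wrist_force"],o["grasp_force"])
im,d,W=cloud("scene"); P=lane(W); i=im.astype(int)
k=(abs(P[...,1])<28)&(abs(P[...,0])<50)&(P[...,2]>44)&(P[...,2]<85)&(i.min(-1)>45)
Q=P[k]; print(len(Q),np.percentile(Q,[1,50,99],axis=0).round(1).tolist())
cv2.imwrite("pics/s6.png",cv2.resize(im[90:260,60:310],None,fx=3,fy=3)[...,::-1])
```

```text
9.5 [ 0.59982135 -0.61185498 40.24016156] [ 1.79936311e+02 -1.14418549e-01  1.33564993e+01] 0.04176449464317098 [ 0.49697659  0.08467204 -1.38919184] 51.716185212135315
820 [[-32.6, -15.6, 45.3], [24.8, 3.5, 68.0], [43.1, 26.7, 70.8]]
```

View pics/s6.png

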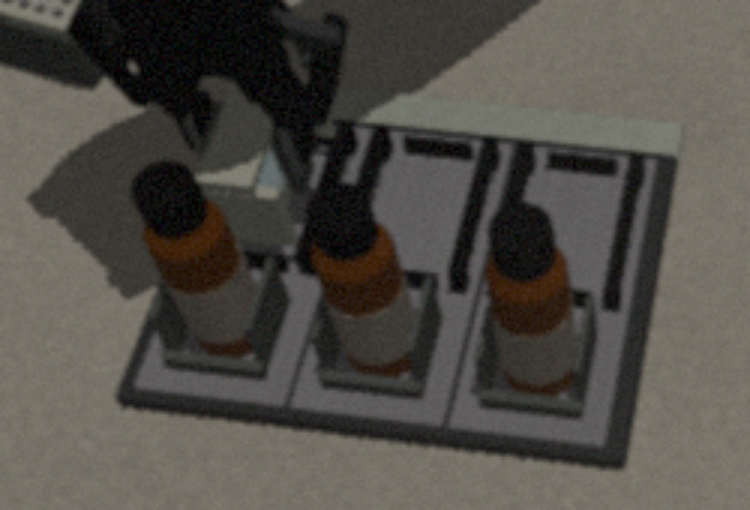

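The cassette is free, its top about 19 mm higher at (235,180), and all bottles still stand. I'll lift straight up.

step_arm(
  targets=[
    [0.4,[0,0,10],[0,0,0]],
    [0.4,[0,0,28],[0,0,0]],
    [0.4,[0,0,48],[0,0,0]],
    [0.4,[0,0,68],[0,0,0]],
    [0.4,[0,0,88],[0,0,0]],
    [0.4,[0,0,104],[0,0,0]],
    [0.4,[0,0,112],[0,0,0]],
    [0.4,[0,0,115],[0,0,0]],
  ],
)

```text
time: 10.35
ee_pos: [0.5025, -0.2072, 0.1712]
tcp_rot: [179.9, -0.1, 13.4]
wrist_force: [0.7, 0.5, -2.3]
opening: 0.0416
grasp_force: 51.7
```

step_arm(
  targets=[
    [0.4,[0,0,0],[0,0,0]],
    [0.4,[0,0,0],[0,0,0]],
    [0.4,[0,0,0],[0,0,0]],
    [0.4,[0,0,0],[0,0,0]],
  ],
)

```text
time: 10.75
ee_pos: [0.502, -0.207, 0.1697]
tcp_rot: [-180.0, -0.0, 13.4]
wrist_force: [0.3, 0.5, -4.0]
opening: 0.0419
grasp_force: 51.7
```

Run:
```python
from h import *
o=bot.get_obs(); print(o["time"],lane(o["ee_pos"]),o["tcp_rot"],o["opening"],o["wrist_force"],o["grasp_force"],np.abs(o["qd"]).max())
for n in("scene","top"):
    im,d,W=cloud(n); P=lane(W); i=im.astype(int)
    k=(abs(P[...,1])<32)&(abs(P[...,0])<55)&(P[...,2]>165)&(P[...,2]<200)&(i.min(-1)>45)
    Q=P[k]; print(n,len(Q),np.percentile(Q,[1,50,99],axis=0).round(1).tolist() if len(Q) else "")
    # tilt from top plane
    T=Q[(abs(Q[:,1])<13)]
    if len(T)>50:
        T=T[T[:,2]>np.percentile(T[:,2],90)-6]; A=np.c_[T[:,:2],np.ones(len(T))]
        f=least_squares(lambda v:A@v-T[:,2],[0,0,180],loss="soft_l1"); print("slope",f.x.round(3),len(T))
    for y0 in(0,85,170):
        k=(abs(P[...,1]-y0)<24)&(P[...,0]>60)&(P[...,2]>118)&(P[...,2]<132); print(y0,k.sum(),np.median(P[k],0).round(1))
    if n=="scene": cv2.imwrite("pics/s7.png",cv2.resize(im[60:260,50:310],None,fx=3,fy=3)[...,::-1])
```

```text
10.75 [-9.21863203e-03 -1.96113888e-01  1.53689334e+02] [-1.79990785e+02 -1.27189241e-02  1.33552164e+01] 0.04186559610719093 [ 0.26927424  0.5384934  -3.9928896 ] 51.673938632011414 0.22124025728790647
scene 1083 [[-36.6, -24.5, 165.3], [24.8, 1.2, 181.5], [42.6, 26.9, 183.7]]
slope [-1.00000e-02  4.00000e-03  1.82187e+02] 626
0 352 [ 90.5   3.3 125.2]
85 356 [ 91.8  87.1 125.2]
170 355 [ 92.3 171.1 125.2]
top 1188 [[-42.8, -23.6, 165.9], [18.2, 5.3, 181.6], [40.8, 26.6, 184.3]]
slope [-4.00000e-03  1.00000e-02  1.82175e+02] 723
0 370 [ 86.8   2.5 125.2]
85 362 [ 88.1  86.  125.3]
170 358 [ 88.3 170.3 125.4]
```

View pics/s7.png

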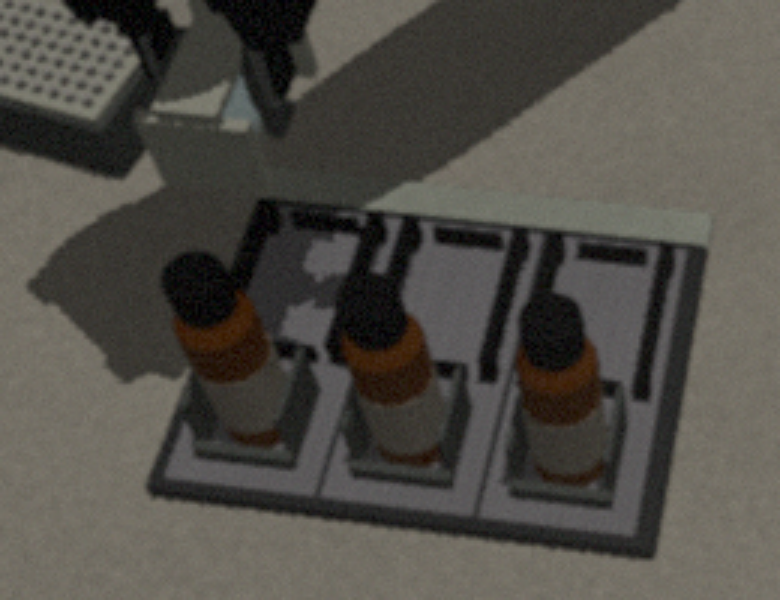

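The cassette hangs level at (205,120), its top at 182 mm, so its underside is about 132 mm above the dock floor. The dock is empty and all three bottles stand.

```bash
python3 -c "
from workcell import bot
print(bot.job_done())"
```

```text
the job is handed in; nothing more can be done
None
```

The job is handed in: the toppled bottle stands released in its bay, both neighbours are still standing, and the gripper holds the cassette level by its pinched catches, about 13 cm above the dock floor.

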